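# Push the flat tongue actuator home in the guard interlock switch

### The arm

A 7-joint arm with a two-finger parallel gripper is mounted at the origin on a cart in front of the work surface, level with it; the furniture and walls round the work are solid. World frame = base frame: x ahead of the robot, y to its left, z up, the work surface at z = 0. Lengths are in m, angles in degrees, forces in N, time in s.
With the tool pointing down it reaches from about 0.4 to 0.85 m from the base axis. Payload 10.4 kg.
Tool frame: the origin (TCP) lies midway between the tips of the shut fingers; the grasp point (between the pads) lies 19 mm behind it; z points along the fingers, y is the direction in which the jaws open and shut (so a half turn about z gives the same grasp; the last joint's range is limited). The gripper opens to 85 mm and grips with 20 to 120 N. Pads are 22 mm wide; open, the fingers measure 114 mm over their backs; the gripper's body (76 mm by 85 mm) begins 54 mm behind the grasp point. The pads swing forward as they close: fully open they stand 13 mm farther back than shut.
Start: joints at [67.804, 19.034, -3.707, 83.658, 1.238, 77.344, -5.071], TCP at [0.223, -0.584, 0.231] pointing down, gripper open.
Joint ranges: [-148.97, 148.97], [-28.65, 121.19], [-84.17, 76.75], [9.2, 138.47], [-72.65, 252.65], [3.7, 117.97], [-149.18, 149.18]. Speed limits (degrees/s): [127.2, 127.2, 159.86, 159.86, 180, 180, 180].

### API

Orientations are given as [roll, pitch, yaw] about the fixed x, y, z axes, in that order (R = Rz(yaw) Ry(pitch) Rx(roll)).
In Python, from plant import env gives the robot as it stands.
- The arm moves only by the shell command python3 -m creep 'ROWS' [OPENING] [FORCE]. ROWS is a JSON object of lists of equal length, an entry for each row: "slide": the shift along the tool's x, y, z each as a share of 0.025 m, from -1 to 1, a list of three; "delta_rot": the turn, a rotation vector about the tool's x, y, z each as a share of 2 pi rad, from -1 to 1, a list of three. In form: {"slide": [[dx, dy, dz], ...], "delta_rot": [[rx, ry, rz], ...]}. A call has 1 to 20 rows; each row shifts and turns the commanded pose from where the row before left it, along the tool's axes as they then stand; what a row does not reach is not made up. A row lasts 1/12 s, in which the tool goes at most 41.7 mm and 7.16 degrees, less where a joint would pass 70% of its speed; a pose out of reach is approached as far as the arm can. A call with a number of a shift or a turn outside -1 to 1 is refused whole. A call with a gripper value outside its range is refused whole. OPENING is the finger opening in mm, from 0 to 85.4, set as the call begins (- or left out, the last holds). The fingers move at their own pace and stop on an object; FORCE is the grip in N (left out, the last holds). Time passes only in rows, so rows that do not move let the fingers close. It gives the time, the measured TCP pose, the force and the opening at its end, in the units of the state.
- env.state(): the state, without advancing time (a new reading comes with each control period).
- env.get_image(name): name is "side" or "top"; returns the picture (480x640x3 uint8, red, green, blue); there is no depth.
- env.camera_model(name): a dict with "fovy" (degrees; the focal length in pixels is half the picture's height over the tangent of half this angle, whatever the lens; pixels are square), "cx", "cy" (the principal point, pixels), "D" ([k1, k2, p1, p2, k3] as OpenCV has them; the pictures are not rectified), "cam_to_world" (4x4, takes a point from camera to world coordinates). Camera axes: x right, y up, looking along -z (the intrinsics and any distortion apply to the point x, -y, -z); pixel columns grow to the right and rows downward; lengths in m; the calibration is good to about 2 mm. A picture is of the moment at which its call begins. camera_model takes no time and is no camera call.
- env.hand_in(): hands the job in, once; it reports no verdict.
The state is a dict: "time": time; "q": joint angles; "dq": joint speeds; "tau": joint torques, N m; "tool_pos": TCP position; "tool_rot": TCP orientation; "force": force on the tool from outside, world axes, zero at the start; "torque": the same for the moment, N m; "opening": finger opening in m.
Only numpy, scipy, OpenCV 4.12 (cv2) and the standard library are available. Lean on these libraries where they do the work, as an engineer would, in place of code of your own. Each camera call takes 0.05 s, during which the arm holds its last target.

### The job

Two guard interlock switches are bolted to the bench for a test before they go on a machine guard. Take the actuator with the flat steel tongue out of its wooden block and push its tongue straight down into the switch that has the flat slot, fully home so that its collar sits on the housing, then let go of it. Leave the round-knobbed pin actuator standing in its own block.

Things in the scene. Friction and masses are not known exactly. Their poses are not given: they have to be found in the camera images.
- tongue_actuator: Steel flat-tongue actuator, 0.15 kg, tongue down in a fixed wooden block 58 mm high. Origin: centre of the collar's underside, resting on the block. x along tongue width, y thickness, z up. Below: tongue 36 (x) x 8 (y), 44 mm long, last 8 mm 30 x 5. Above: rectangular collar 72 x 44 x 8, then the grip, a flat upright bar 40 (x) x 16 (y), z 8 to 49 mm: pinch across y. Half turn about z is the same.
- slot_mouth (a point): Centre of the slot's mouth, level with the top of its fixed grey housing (84 x 58, 70 mm high). x along slot, y across, z up. Mouth 60 (x) x 30 (y) mm, tapering in 12 mm to a slot 48 x 18. Fully home: collar's underside at this height. The other switch has the same housing but a round 20 mm hole.
- plunger (a joint): Plunger at the bottom of the slot: 0 = up (start; top 30 mm below the mouth), grows as pushed down, to 0.016 m. The tongue meets it with the collar 14 mm above the housing. Stiff, about 5 N, and stays where left; the actuator's weight alone does not move it. About 0.014 with the tongue fully home.
- pin_actuator: Bystander: actuator with a round pin (14 x 44 mm), round collar of 48 mm and round knob of 38 mm, 50 mm high above a like wooden block (72 x 60, 58 mm high). Origin: centre of the collar's underside, z up. It stays where it is.

How it is judged:
By the outcome, as a careful person would: the job done as asked, in the order asked, and still so for the second after the job is handed in, with the robot touching nothing.
It also fails if it takes over 38 s, if anything falls off the work surface, if the arm or the gripper's body presses on something with over 40 N, if the wrist force passes 120 N, or if a joint passes its speed limit or range.

## Working session

There is one attempt and no reset: what is moved stays moved. The work goes in short steps, Python scripts to look and compute and a shell command to move; the robot and the scene stay as the last step left them, time stands still between calls to the robot, and variables do not carry over. Pictures are saved under pics/ and viewed, and the job is handed in when it is done.

```bash
mkdir -p pics; ls; python3 - <<'E'
from plant import env
import cv2,numpy as np
s=env.state(); print(s)
for n in("side","top"):
    im=env.get_image(n); cv2.imwrite(f"pics/{n}0.png",im[:,:,::-1]); m=env.camera_model(n); print(n,m)
E
```

```text
pics
{'time': 0.0, 'q': array([67.80452104, 19.07203467, -3.70561566, 83.70503413,  1.23770764,
       77.34390623, -5.07044359]), 'dq': array([-0.00831239,  0.09726657, -0.0099981 , -0.0167467 ,  0.01478887,
        0.04051934, -0.02793224]), 'tau': array([-1.41565652e-03, -6.25454664e+01,  4.81012592e-02, -3.91609168e+01,
        1.60428614e-02,  9.89155989e-03, -1.51151539e-05]), 'tool_pos': array([ 0.22281527, -0.58353583,  0.23052331]), 'tool_rot': array([-1.79918982e+02,  4.34198279e-03,  2.09006998e+01]), 'force': array([-0.63148429, -0.93811809,  0.58702613]), 'torque': array([-0.03875742,  0.04595445,  0.00390557]), 'opening': 0.08556985903649707}
side {'fovy': 47.76451566464266, 'cx': 319.8958369860311, 'cy': 240.87345682031713, 'D': array([-0.01105605,  0.        ,  0.        ,  0.        ,  0.        ]), 'cam_to_world': array([[-0.84791319,  0.30039632, -0.43681263,  0.04486236],
       [-0.529754  , -0.51135425,  0.67666648,  0.72617337],
       [-0.02009787,  0.80515768,  0.59272016,  0.73830997],
       [ 0.        ,  0.        ,  0.        ,  1.        ]])}
top {'fovy': 47.0735509802282, 'cx': 318.0109247249288, 'cy': 239.33401057298155, 'D': array([-0.13299062,  0.        ,  0.        ,  0.        ,  0.        ]), 'cam_to_world': array([[-9.02703608e-03,  9.94329821e-01, -1.05956216e-01,
         4.29735375e-01],
       [-9.99958570e-01, -9.10023942e-03, -2.07419108e-04,
         5.53823208e-03],
       [-1.17046994e-03,  1.05949954e-01,  9.94370775e-01,
         1.07334793e+00],
       [ 0.00000000e+00,  0.00000000e+00,  0.00000000e+00,
         1.00000000e+00]])}
```

View pics/side0.png

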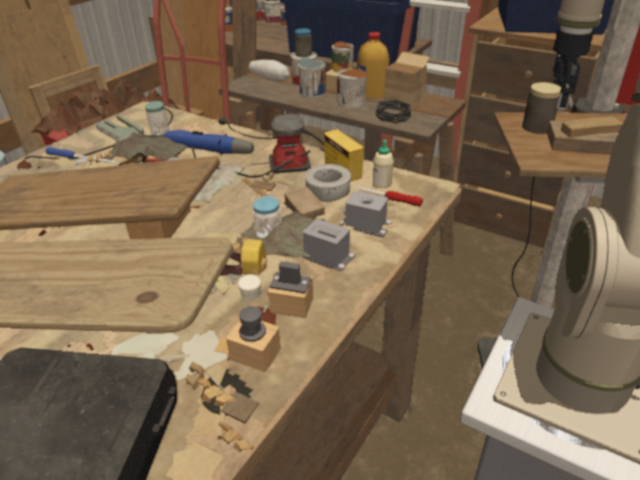

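View pics/top0.png

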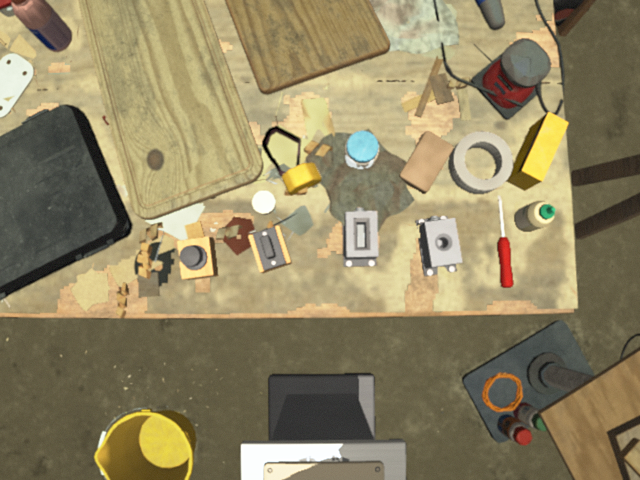

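```bash
cat > h.py <<'E'
from plant import env
import cv2,numpy as np
def K(n):
    m=env.camera_model(n); f=240/np.tan(np.radians(m["fovy"]/2))
    return np.array([[f,0,m["cx"]],[0,f,m["cy"]],[0,0,1]]),m["D"],m["cam_to_world"]
def proj(n,P):
    k,D,T=K(n); W=np.linalg.inv(T); F=np.diag([1,-1,-1.])
    R=F@W[:3,:3]; t=F@W[:3,3]
    return cv2.projectPoints(np.atleast_2d(np.array(P,float)),cv2.Rodrigues(R)[0],t,k,D)[0].reshape(-1,2)
def ray(n,px):
    k,D,T=K(n); u=cv2.undistortPoints(np.array(px,float).reshape(-1,1,2),k,D).reshape(-1,2)
    d=np.c_[u[:,0],-u[:,1],-np.ones(len(u))]@T[:3,:3].T
    return T[:3,3],d/np.linalg.norm(d,axis=1)[:,None]
def plane(n,px,z):
    o,d=ray(n,px); return o+d*((z-o[2])/d[:,2])[:,None]
def tri(a,b):  # px in top, px in side
    o1,d1=ray("top",a);o2,d2=ray("side",b);out=[]
    for u,v in zip(d1,d2):
        s=np.linalg.lstsq(np.c_[u,-v],o2-o1,rcond=None)[0]
        p,q=o1+s[0]*u,o2+s[1]*v; out.append(np.r_[(p+q)/2,np.linalg.norm(p-q)])
    return np.array(out)
E
python3 - <<'E'
from h import *
for n in("top","side"):print(n,proj(n,[[.2228,-.5835,.2305],[0,0,0],[.4,0,0]]).round())
# crops enlarged from saved pics
a=cv2.imread("pics/top0.png");cv2.imwrite("pics/topc.png",cv2.resize(a[190:290,170:330],None,fx=5,fy=5,interpolation=2))
cv2.imwrite("pics/topd.png",cv2.resize(a[190:290,320:480],None,fx=5,fy=5,interpolation=2))
a=cv2.imread("pics/side0.png");cv2.imwrite("pics/sidec.png",cv2.resize(a[205:325,240:400],None,fx=5,fy=5,interpolation=2))
E
```

```text
top [[683. 418.]
 [324. 520.]
 [322. 313.]]
side [[556. 107.]
 [580. 381.]
 [369. 299.]]
```

View pics/topc.png

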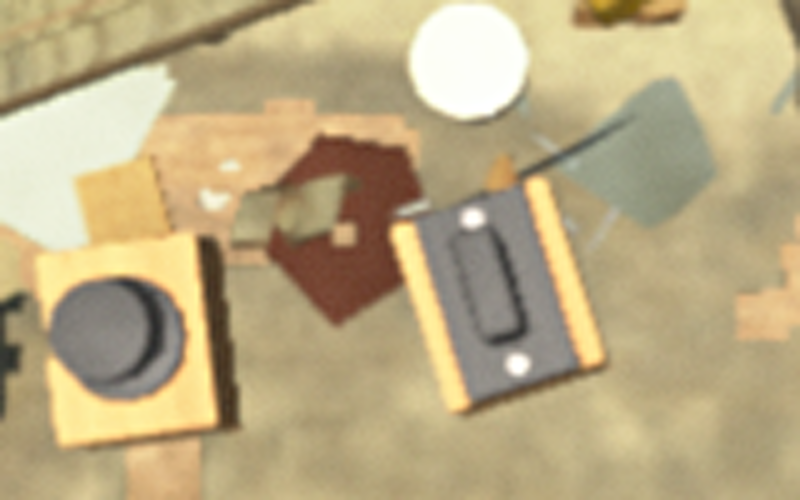

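View pics/topd.png

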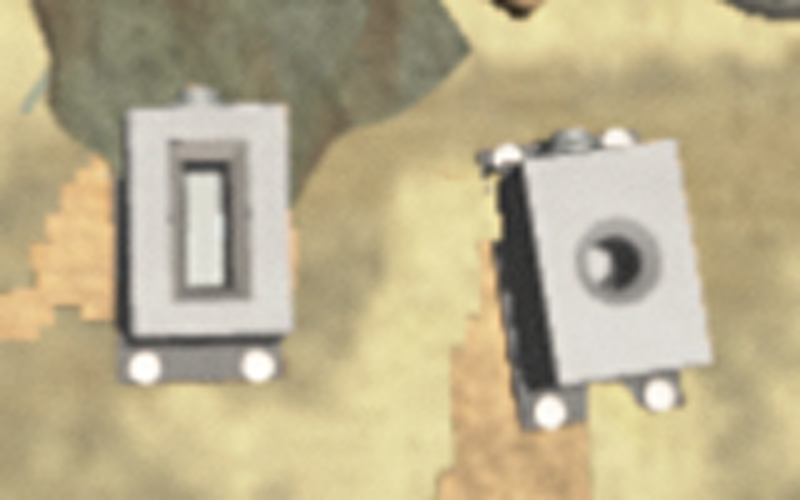

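View pics/sidec.png

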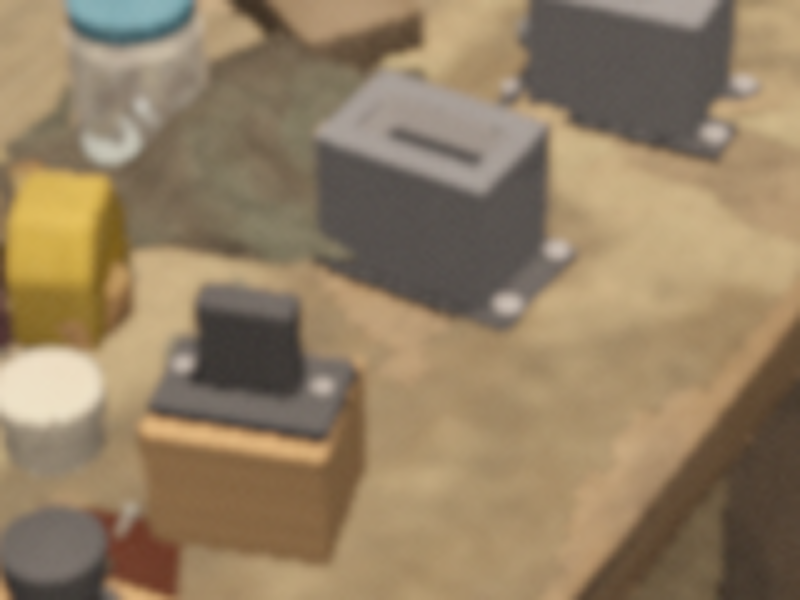

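```bash
python3 - <<'E'
from h import *
np.set_printoptions(precision=4,suppress=True)
T=lambda *p:np.array(p)/5.-0.4
tc=np.array([170,190]);td=np.array([320,190]);sc=np.array([240,205])
print("screws",r:=tri(T((472,217),(517,364))+tc,T((183,362),(322,385))+sc)); d=r[0]-r[1];print(r.mean(0),np.degrees(np.arctan2(d[1],d[0])),np.linalg.norm(d[:3]))
# grip top corners/center: top ; side top face
a=T((488,228),(453,238),(525,330),(490,345))+tc
b=T((204,287),(200,303),(298,292),(297,310))+sc
print("grip top",tri(a.mean(0)[None],b.mean(0)[None]))
# housing top corners, top order: UL,UR,LR,LL ; side: UL(+x,+y)->?
a=T((128,108),(288,102),(293,332),(130,338))+td
for b in [T((318,132),(388,72),(548,128),(480,193))+sc]:
    r=tri(a,b);print("housing",r);print(r.mean(0)); P=plane("top",a,.07);print(P.mean(0)); e=(P[0]+P[1]-P[2]-P[3]);print(np.degrees(np.arctan2(e[1],e[0])),np.linalg.norm(e)/2)
# block
P=plane("top",T((392,228),(547,178),(606,362),(455,412))+tc,.058);print(P,P.mean(0));e=(P[0]+P[1]-P[2]-P[3]);print(np.degrees(np.arctan2(e[1],e[0])))
a=T((178,142),(246,140),(250,298),(176,300))+td; P=plane("top",a,.07);print("mouth",P.mean(0));e=(P[0]+P[1]-P[2]-P[3]);print(np.degrees(np.arctan2(e[1],e[0])))
# masks
im=cv2.imread("pics/top0.png")
hsv=cv2.cvtColor(im,cv2.COLOR_BGR2HSV)
m=((hsv[...,1]<40)&(hsv[...,2]>165)).astype(np.uint8)
m[:, :340]=0;m[:,385:]=0;m[:208]=0;m[262:]=0
c=max(cv2.findContours(m,0,2)[0],key=cv2.contourArea);print(q:=cv2.minAreaRect(c)); print(plane("top",[q[0]],.07))
# pin/other: knob
E
```

```text
screws [[0.5486 0.1044 0.0697 0.0015]
 [0.4949 0.0882 0.0696 0.0004]]
[0.5218 0.0963 0.0697 0.0009] 16.79314994950191 0.056101488047021614
grip top [[0.5207 0.0952 0.1061 0.0001]]
housing [[ 0.5865 -0.0455  0.0724  0.0032]
 [ 0.589  -0.105   0.0676  0.0033]
 [ 0.5053 -0.1042  0.0675  0.0004]
 [ 0.5035 -0.0441  0.072   0.0005]]
[ 0.5461 -0.0747  0.0699  0.0018]
[ 0.5467 -0.0743  0.07  ]
-0.14243753143480384 0.08500378341109747
[[0.5468 0.1358 0.058 ]
 [0.565  0.0781 0.058 ]
 [0.4963 0.0564 0.058 ]
 [0.4783 0.1122 0.058 ]] [0.5216 0.0956 0.058 ]
18.2562828328695
mouth [ 0.5466 -0.0753  0.07  ]
-0.6545046420121261
((362.0, 232.0), (48.0, 32.0), 90.0)
[[ 0.5494 -0.0751  0.07  ]]
```

```bash
cat >> h.py <<'E'
from scipy.spatial.transform import Rotation as Ro
def togo(p,yaw=None):
    s=env.state(); R=Ro.from_euler("xyz",s["tool_rot"],degrees=True)
    d=R.inv().apply(np.array(p)-s["tool_pos"])/.025
    print("slide shares total",d.round(3))
    if yaw is not None:
        g=(R.inv()*Ro.from_euler("xyz",[180,0,yaw],degrees=True)).as_rotvec()/(2*np.pi)
        print("rot shares total",g.round(5))
    print(s["time"].__round__(2),s["tool_pos"].round(4),s["tool_rot"].round(2),"F",s["force"].round(1),"open",round(s["opening"],4),"q7",s["q"].round(0))
E
python3 -c "
from h import *
togo([.5,-.25,.23],17.5)"
```

```text
slide shares total [15.116 -8.51   0.035]
rot shares total [-1.90e-04  1.00e-05  9.45e-03]
0.1 [ 0.2229 -0.5836  0.2306] [-179.93    0.     20.9 ] F [-0.4 -0.1 -0.7] open 0.0854 q7 [68. 19. -4. 84.  1. 77. -5.]
```

```bash
python3 -m creep '{"slide":[[0.5,-0.28,0],[0.86,-0.485,0],[0.86,-0.485,0],[0.86,-0.485,0],[0.86,-0.485,0],[0.86,-0.485,0],[0.86,-0.485,0],[0.86,-0.485,0],[0.86,-0.485,0],[0.86,-0.485,0],[0.86,-0.485,0],[0.86,-0.485,0],[0.86,-0.485,0],[0.86,-0.485,0],[0.86,-0.485,0],[0.86,-0.485,0],[0.86,-0.485,0],[0.86,-0.485,0]],"delta_rot":[[0,0,0],[0,0,0],[0,0,0],[0,0,0],[0,0,0],[0,0,0],[0,0,0],[0,0,0],[0,0,0],[0,0,0],[0,0,0],[0,0,0],[0,0,0],[0,0,0],[0,0,0],[0,0,0],[0,0,0],[0,0,0.0095]]}' 85; python3 -c "
from h import *
togo([.5212,.0957,.20],17.5)"
```

```text
time: 1.6
tool_pos: [0.5007, -0.2479, 0.2312]
tool_rot: [-180.0, 0.0, 17.6]
force: [0.3, 0.0, 0.1]
opening: 0.085
slide shares total [  4.932 -12.857   1.248]
rot shares total [-2.0e-05  3.0e-05  1.9e-04]
1.6 [ 0.5007 -0.2479  0.2312] [-1.7999e+02  1.0000e-02  1.7570e+01] F [0.3 0.  0.1] open 0.085 q7 [ 39.  12. -20.  93.   4.  76. -54.]
```

```bash
python3 -m creep '{"slide":[[0.3,-0.8,0],[0.36,-0.94,0],[0.36,-0.94,0],[0.36,-0.94,0],[0.36,-0.94,0.1],[0.36,-0.94,0.1],[0.36,-0.94,0.1],[0.36,-0.94,0.1],[0.36,-0.94,0.1],[0.36,-0.94,0.1],[0.36,-0.94,0.2],[0.36,-0.94,0.2],[0.36,-0.94,0.2],[0.3,-0.76,0],[0,0,0]],"delta_rot":[[0,0,0],[0,0,0],[0,0,0],[0,0,0],[0,0,0],[0,0,0],[0,0,0],[0,0,0],[0,0,0],[0,0,0],[0,0,0],[0,0,0],[0,0,0],[0,0,0],[0,0,0]]}'; python3 -c "
from h import *
togo([.5212,.0957,.072],17.5)
for n in('top','side'): cv2.imwrite(f'pics/{n}1.png',env.get_image(n)[:,:,::-1])
a=cv2.imread('pics/side1.png');cv2.imwrite('pics/side1c.png',cv2.resize(a[150:330,200:420],None,fx=3,fy=3))"
```

```text
time: 2.85
tool_pos: [0.5197, 0.0988, 0.2011]
tool_rot: [-179.9, -0.0, 17.9]
force: [-0.4, 1.3, 0.5]
opening: 0.0849
slide shares total [0.016 0.147 5.162]
rot shares total [-2.8e-04 -1.0e-05  9.9e-04]
2.85 [0.5197 0.0988 0.2011] [-179.9    -0.     17.86] F [-0.4  1.3  0.5] open 0.0849 q7 [ 16.  11. -35.  99.   7.  72. -93.]
```

View pics/side1c.png

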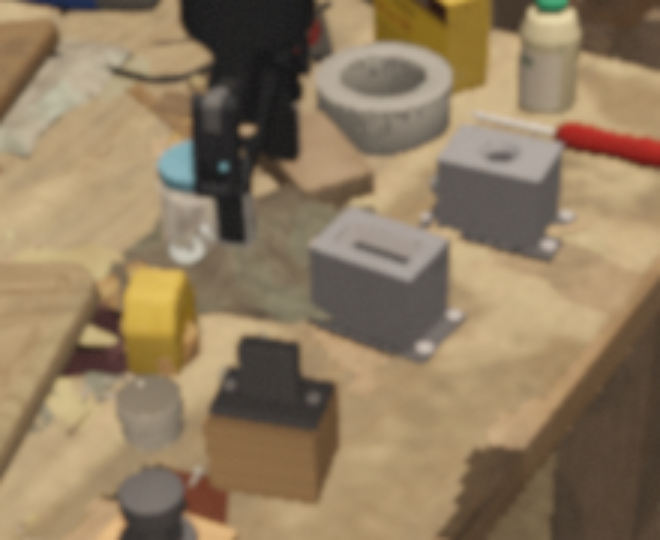

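View pics/top1.png

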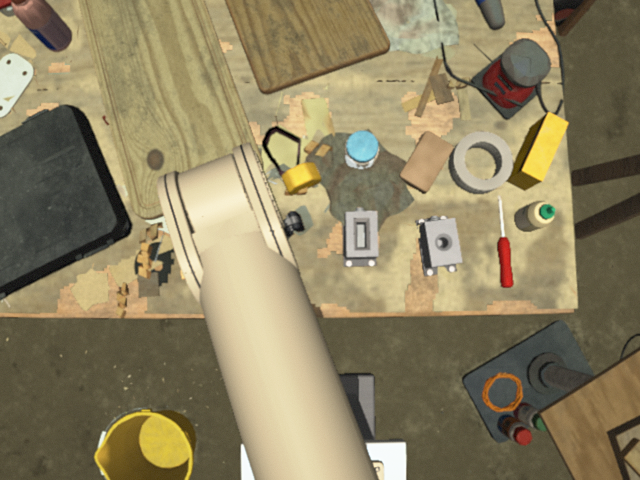

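```bash
python3 -m creep '{"slide":[[0,0,0],[0,0.05,0.6],[0,0,0.8],[0,0,0.7],[0,0,0.1]],"delta_rot":[[0,0,0],[0,0,0.0005],[0,0,0],[0,0,0],[0,0,0]]}'; python3 -c "
from h import *
togo([.5212,.0957,.072],17.5)
s=env.state();print(proj('side',[s['tool_pos']]))
for n in('side',): cv2.imwrite(f'pics/{n}2.png',env.get_image(n)[:,:,::-1])
a=cv2.imread('pics/side2.png');cv2.imwrite('pics/side2c.png',cv2.resize(a[180:330,220:380],None,fx=4,fy=4))"
```

```text
time: 3.37
tool_pos: [0.5198, 0.0902, 0.1435]
tool_rot: [-180.0, 0.2, 17.2]
force: [-0.1, 0.6, -0.7]
opening: 0.0851
slide shares total [ 0.13  -0.193  2.86 ]
rot shares total [-2.0e-05  6.7e-04 -8.7e-04]
3.37 [0.5198 0.0902 0.1435] [-179.99    0.24   17.19] F [-0.1  0.6 -0.7] open 0.0851 q7 [ 16.  14. -35. 103.   9.  66. -94.]
[[290.42576285 246.90416813]]
```

View pics/side2c.png

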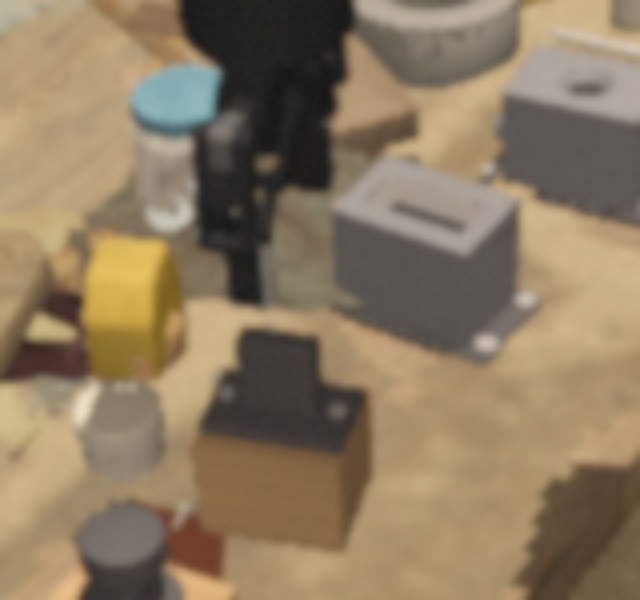

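```bash
python3 -m creep '{"slide":[[0,0,0],[0,0,0],[0,0,0]],"delta_rot":[[0,0,0],[0,0,0],[0,0,0]]}'; python3 -c "
from h import *
togo([.5212,.0957,.072],17.5)"
```

```text
time: 3.67
tool_pos: [0.522, 0.092, 0.1475]
tool_rot: [180.0, -0.1, 17.3]
force: [-0.4, -0.3, 0.2]
opening: 0.0846
slide shares total [ 0.008 -0.154  3.021]
rot shares total [ 9.0e-05 -2.8e-04 -6.0e-04]
3.67 [0.522  0.092  0.1475] [ 1.7997e+02 -1.0000e-01  1.7280e+01] F [-0.4 -0.3  0.2] open 0.0846 q7 [ 16.  14. -35. 103.   9.  66. -94.]
```

```bash
python3 -m creep '{"slide":[[0,-0.15,0.4],[0,0,0.6],[0,0,0.6],[0,0,0.6],[0,0,0.5],[0,0,0.3],[0,0,0],[0,0,0],[0,0,0]],"delta_rot":[[0,0,-0.0005],[0,0,0],[0,0,0],[0,0,0],[0,0,0],[0,0,0],[0,0,0],[0,0,0],[0,0,0]]}' 50; python3 -c "
from h import *
togo([.5212,.0957,.072],17.5)
for n in('side',): cv2.imwrite(f'pics/{n}3.png',env.get_image(n)[:,:,::-1])
a=cv2.imread('pics/side3.png');cv2.imwrite('pics/side3c.png',cv2.resize(a[200:320,240:370],None,fx=5,fy=5))"
```

```text
time: 4.42
tool_pos: [0.5208, 0.0958, 0.072]
tool_rot: [180.0, -0.1, 17.5]
force: [0.9, -0.4, 0.4]
opening: 0.0499
slide shares total [0.015 0.009 0.002]
rot shares total [ 3.0e-05 -1.9e-04 -4.0e-05]
4.42 [0.5208 0.0958 0.072 ] [ 1.7999e+02 -7.0000e-02  1.7490e+01] F [ 0.9 -0.4  0.4] open 0.0499 q7 [ 14.  19. -34. 107.  12.  58. -98.]
```

View pics/side3c.png

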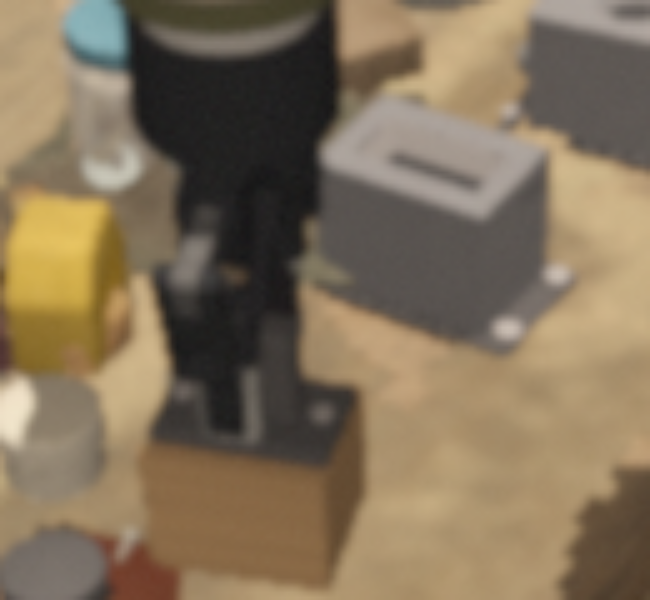

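```bash
python3 -m creep '{"slide":[[0,0,0],[0,0,0],[0,0,0],[0,0,0],[0,0,0],[0,0,0],[0,0,0],[0,0,0]],"delta_rot":[[0,0,0],[0,0,0],[0,0,0],[0,0,0],[0,0,0],[0,0,0],[0,0,0],[0,0,0]]}' 0 90; python3 -c "
from h import *
togo([.5212,.0957,.135],17.5)"
```

```text
time: 5.13
tool_pos: [0.5206, 0.0956, 0.0719]
tool_rot: [180.0, -0.0, 17.5]
force: [-1.0, -1.3, 4.7]
opening: 0.015
slide shares total [ 0.026  0.005 -2.526]
rot shares total [ 7.0e-05 -1.3e-04 -5.0e-05]
5.13 [0.5206 0.0956 0.0719] [ 1.7997e+02 -5.0000e-02  1.7480e+01] F [-1.  -1.3  4.7] open 0.015 q7 [ 14.  19. -34. 107.  13.  58. -98.]
```

```bash
python3 -m creep '{"slide":[[0,0,-0.2],[0,0,-0.3],[0,0,-0.4],[0,0,-0.4],[0,0,-0.4],[0,0,-0.4],[0,0,-0.4],[0,0,-0.4],[0,0,-0.4],[0,0,-0.3],[0,0,0],[0,0,0],[0,0,0]],"delta_rot":[[0,0,0],[0,0,0],[0,0,0],[0,0,0],[0,0,0],[0,0,0],[0,0,0],[0,0,0],[0,0,0],[0,0,0],[0,0,0],[0,0,0],[0,0,0]]}'; python3 -c "
from h import *
togo([.5465,-.075,.162],0)
for n in('side',): cv2.imwrite(f'pics/{n}4.png',env.get_image(n)[:,:,::-1])
a=cv2.imread('pics/side4.png');cv2.imwrite('pics/side4c.png',cv2.resize(a[180:320,220:380],None,fx=4,fy=4))"
```

```text
time: 6.22
tool_pos: [0.52, 0.0954, 0.1608]
tool_rot: [180.0, 0.0, 17.5]
force: [-0.7, 0.1, -2.1]
opening: 0.0149
slide shares total [-1.035  6.821 -0.046]
rot shares total [2.000e-05 1.100e-04 4.855e-02]
6.22 [0.52   0.0954 0.1608] [1.800e+02 4.000e-02 1.748e+01] F [-0.7  0.1 -2.1] open 0.0149 q7 [ 16.  13. -35. 102.   8.  67. -94.]
```

View pics/side4c.png

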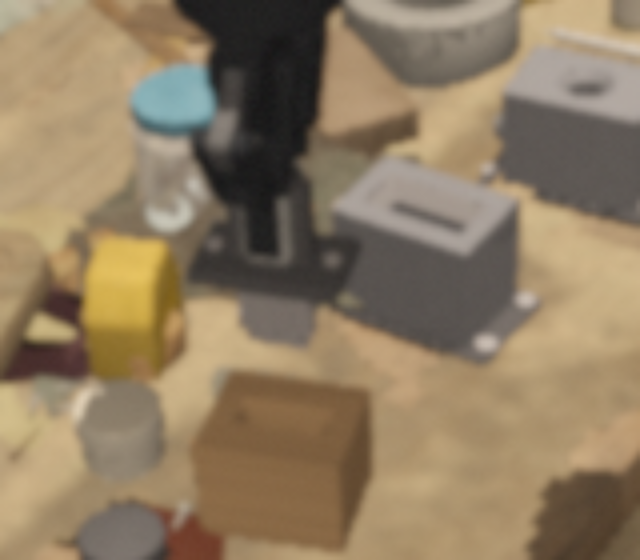

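```bash
python3 -m creep '{"slide":[[-0.06,0.4,0],[-0.11,0.7,0],[-0.11,0.7,0],[-0.11,0.7,0],[-0.11,0.7,0],[-0.11,0.7,0],[-0.11,0.7,0],[-0.11,0.7,0],[-0.1,0.7,0],[-0.08,0.52,0],[-0.03,0.3,0],[0,0,0],[0,0,0],[0,0,0],[0,0,0],[0,0,0],[0,0,0],[0,0,0],[0,0,0]],"delta_rot":[[0,0,0],[0,0,0],[0,0,0],[0,0,0],[0,0,0],[0,0,0],[0,0,0],[0,0,0],[0,0,0],[0,0,0],[0,0,0],[0,0,0.01],[0,0,0.01],[0,0,0.01],[0,0,0.01],[0,0,0.0085],[0,0,0],[0,0,0],[0,0,0]]}'; python3 -c "
from h import *
togo([.5465,-.075,.162],0)
for n in('side','top'): cv2.imwrite(f'pics/{n}5.png',env.get_image(n)[:,:,::-1])
a=cv2.imread('pics/side5.png');cv2.imwrite('pics/side5c.png',cv2.resize(a[160:290,260:390],None,fx=5,fy=5,interpolation=2))
a=cv2.imread('pics/top5.png');cv2.imwrite('pics/top5c.png',cv2.resize(a[180:300,280:440],None,fx=5,fy=5,interpolation=2))"
```

```text
time: 7.85
tool_pos: [0.5466, -0.0747, 0.1612]
tool_rot: [-180.0, 0.0, 0.1]
force: [-0.3, 0.2, -2.0]
opening: 0.0149
slide shares total [-0.005  0.014 -0.031]
rot shares total [-2.0e-05  2.0e-05  4.1e-04]
7.85 [ 0.5466 -0.0747  0.1612] [-1.7999e+02  1.0000e-02  1.5000e-01] F [-0.3  0.2 -2. ] open 0.0149 q7 [ 26.  15. -26.  99.   7.  68. -92.]
```

View pics/side5c.png

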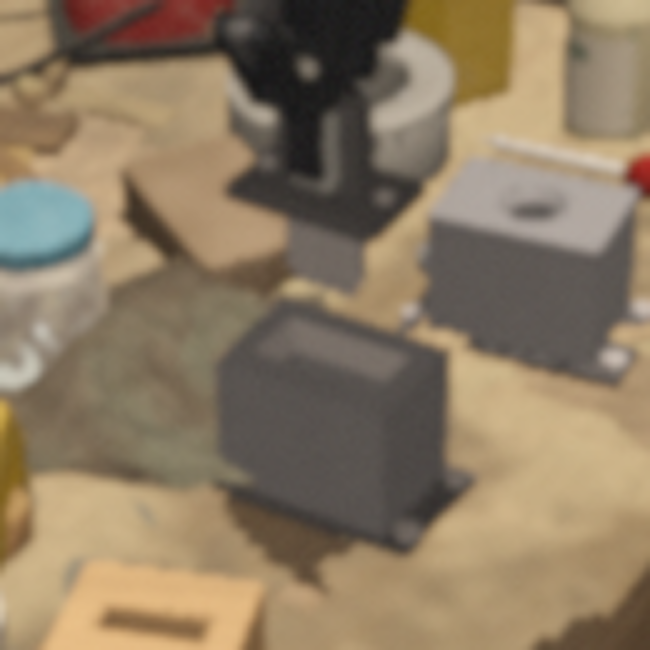

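View pics/top5c.png

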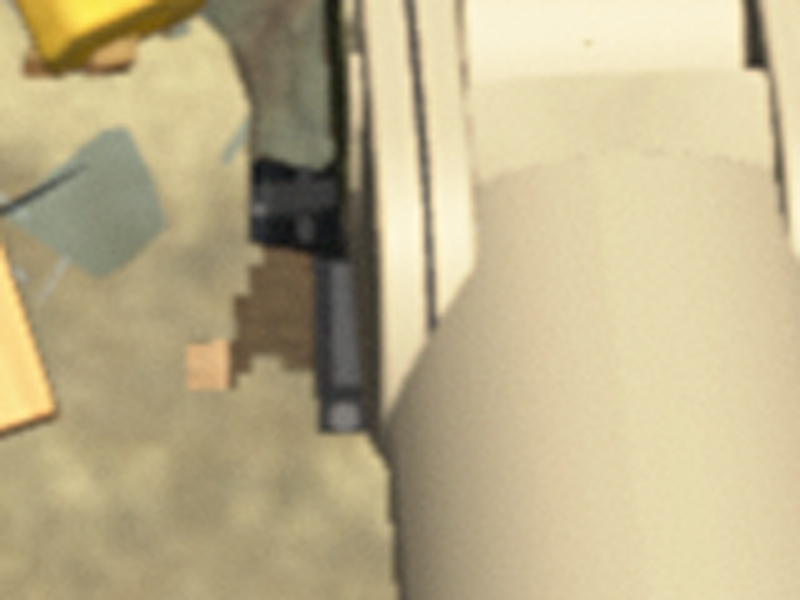

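```bash
python3 - <<'E'
from h import *
x,y=.5466,-.0747
for z in(.1473,.1553):
  P=[[x+.036,y+.022,z],[x-.036,y+.022,z],[x-.036,y-.022,z],[x+.036,y-.022,z]]
  print((proj('side',P)-[260,160]+.4)*5)
zt=.1033
print("tip",(proj('side',[[x+.015,y+.0025,zt],[x-.015,y+.0025,zt],[x+.018,y+.004,zt+.008],[x-.018,y+.004,zt+.008]])-[260,160]+.4)*5)
x,y=.5465,-.075
P=[[x+a*.042,y+b*.029,.07] for a,b in((1,1),(1,-1),(-1,-1),(-1,1))]
print("housing top",(proj('side',P)-[260,160]+.4)*5)
P=[[x+a*.03,y+b*.015,.07] for a,b in((1,1),(1,-1),(-1,-1),(-1,1))]
print("mouth",(proj('side',P)-[260,160]+.4)*5)
E
```

```text
[[224.81142646 201.79718212]
 [375.66272381 250.07291817]
 [430.54977638 199.36632928]
 [282.12435137 153.74437004]]
[[224.09057328 185.1619545 ]
 [375.58406091 233.1627604 ]
 [430.70780499 182.69575972]
 [281.66078231 137.34581574]]
tip [[295.67890433 282.53703976]
 [356.66164118 302.72837275]
 [287.32224188 266.39312991]
 [360.84489825 290.54871949]]
housing top [[211.30974179 359.32748481]
 [283.93441634 293.62795308]
 [449.97625888 349.08142095]
 [380.79656434 418.87792769]]
mouth [[252.72684624 351.19704619]
 [290.04767214 316.93064107]
 [409.22441454 357.21448095]
 [373.17579903 392.99354977]]
```

```bash
python3 -m creep '{"slide":[[0,0,0.2],[0,0,0.3],[0,0,0.3],[0,0,0.3],[0,0,0.2],[0,0,0.2],[0,0,0.2],[0,0,0],[0,0,0]],"delta_rot":[[0,0,0.0004],[0,0,0],[0,0,0],[0,0,0],[0,0,0],[0,0,0],[0,0,0],[0,0,0],[0,0,0]]}'; python3 -c "
from h import *
togo([.5465,-.075,.0839],0)
for n in('side',): cv2.imwrite(f'pics/{n}6.png',env.get_image(n)[:,:,::-1])
a=cv2.imread('pics/side6.png');cv2.imwrite('pics/side6c.png',cv2.resize(a[170:290,270:390],None,fx=5,fy=5,interpolation=2))"
```

```text
time: 8.7
tool_pos: [0.5466, -0.0748, 0.1186]
tool_rot: [-180.0, 0.0, -0.1]
force: [0.7, 0.1, -1.1]
opening: 0.015
slide shares total [-0.002  0.007  1.388]
rot shares total [-1.0e-05  6.0e-05 -3.3e-04]
8.7 [ 0.5466 -0.0748  0.1186] [-1.8e+02  2.0e-02 -1.2e-01] F [ 0.7  0.1 -1.1] open 0.015 q7 [ 25.  17. -26. 102.   8.  63. -93.]
```

View pics/side6c.png

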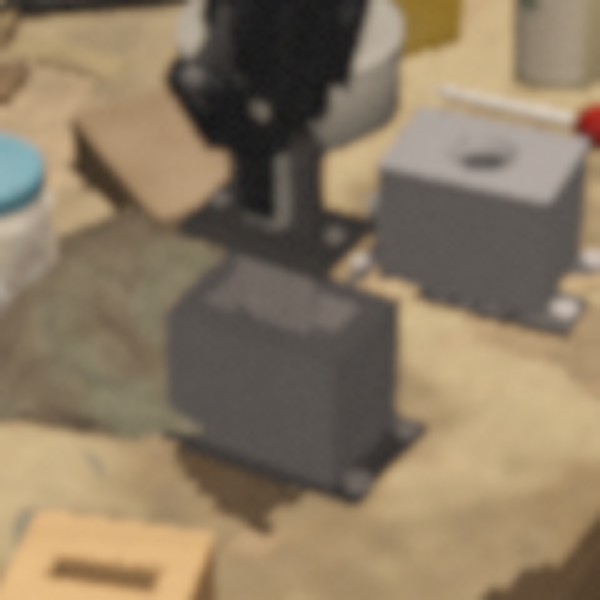

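```bash
python3 -m creep '{"slide":[[0,0,0.1],[0,0,0.15],[0,0,0.15],[0,0,0.15],[0,0,0.05],[0,0,0],[0,0,0]],"delta_rot":[[0,0,-0.0003],[0,0,0],[0,0,0],[0,0,0],[0,0,0],[0,0,0],[0,0,0]]}'; python3 -c "
from h import *
togo([.5465,-.075,.0839],0)"
```

```text
time: 9.33
tool_pos: [0.5467, -0.0748, 0.1037]
tool_rot: [-180.0, 0.0, -0.0]
force: [0.4, 0.0, -2.4]
opening: 0.0149
slide shares total [-0.006  0.007  0.793]
rot shares total [-0.e+00  2.e-05 -3.e-05]
9.33 [ 0.5467 -0.0748  0.1037] [-1.8e+02  1.0e-02 -1.0e-02] F [ 0.4  0.  -2.4] open 0.0149 q7 [ 25.  18. -26. 102.   9.  61. -94.]
```

```bash
python3 -m creep '{"slide":[[0,0,0.1],[0,0,0.1],[0,0,0.1],[0,0,0.1],[0,0,0.1],[0,0,0.1],[0,0,0.1],[0,0,0],[0,0,0],[0,0,0]],"delta_rot":[[0,0,0],[0,0,0],[0,0,0],[0,0,0],[0,0,0],[0,0,0],[0,0,0],[0,0,0],[0,0,0],[0,0,0]]}'; python3 -c "
from h import *
togo([.5465,-.075,.0839],0)"
```

```text
time: 10.17
tool_pos: [0.5463, -0.0748, 0.0859]
tool_rot: [-180.0, 0.0, -0.0]
force: [0.0, -0.5, -2.2]
opening: 0.0151
slide shares total [0.007 0.006 0.081]
rot shares total [-1.0e-05  1.2e-04 -4.0e-05]
10.17 [ 0.5463 -0.0748  0.0859] [-1.8e+02  4.0e-02 -2.0e-02] F [ 0.  -0.5 -2.2] open 0.0151 q7 [ 25.  19. -26. 103.  10.  60. -94.]
```

```bash
python3 -m creep '{"slide":[[0,0,0.05],[0,0,0.04],[0,0,0],[0,0,0]],"delta_rot":[[0,0,0],[0,0,0],[0,0,0],[0,0,0]]}'; python3 -c "
from h import *
togo([.5465,-.075,.0839],0)
for n in('side',): cv2.imwrite(f'pics/{n}7.png',env.get_image(n)[:,:,::-1])
a=cv2.imread('pics/side7.png');cv2.imwrite('pics/side7c.png',cv2.resize(a[170:290,270:390],None,fx=5,fy=5,interpolation=2))"
```

```text
time: 10.5
tool_pos: [0.5465, -0.0748, 0.084]
tool_rot: [180.0, 0.0, -0.0]
force: [-0.8, -0.2, 0.5]
opening: 0.0148
slide shares total [-0.002  0.006  0.004]
rot shares total [ 0.e+00  3.e-05 -4.e-05]
10.5 [ 0.5465 -0.0748  0.084 ] [ 1.8e+02  1.0e-02 -2.0e-02] F [-0.8 -0.2  0.5] open 0.0148 q7 [ 25.  20. -26. 103.  10.  59. -94.]
```

View pics/side7c.png

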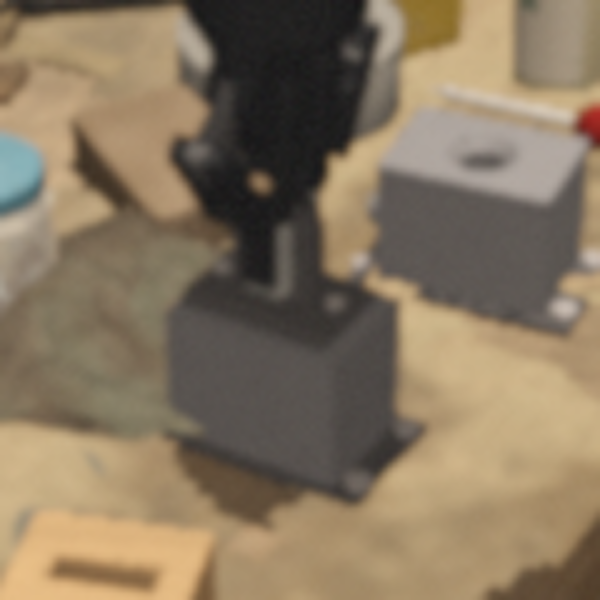

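Collar is about on the housing (its edge lines up with the housing top near (320,345)). I press gently until a clear contact force shows.

```bash
python3 -m creep '{"slide":[[0,0,0.03],[0,0,0],[0,0,0]],"delta_rot":[[0,0,0],[0,0,0],[0,0,0]]}';python3 -m creep '{"slide":[[0,0,0.03],[0,0,0],[0,0,0]],"delta_rot":[[0,0,0],[0,0,0],[0,0,0]]}'
```

```text
time: 10.8
tool_pos: [0.5465, -0.0748, 0.0839]
tool_rot: [180.0, 0.0, -0.0]
force: [-5.8, 0.1, 8.1]
opening: 0.0151
time: 11.05
tool_pos: [0.5465, -0.0748, 0.0839]
tool_rot: [180.0, 0.0, -0.0]
force: [-9.4, 1.4, 15.7]
opening: 0.0148
```

TCP stopped at exactly the predicted 0.0839 with the force rising to 16 N: home. I relieve the load, then release.

```bash
python3 -m creep '{"slide":[[0,0,-0.05],[0,0,0]],"delta_rot":[[0,0,0],[0,0,0]]}'; python3 -m creep '{"slide":[[0,0,0],[0,0,0],[0,0,0],[0,0,0],[0,0,0],[0,0,0]],"delta_rot":[[0,0,0],[0,0,0],[0,0,0],[0,0,0],[0,0,0],[0,0,0]]}' 50 20;  python3 -m creep '{"slide":[[0,0,-0.2],[0,0,-0.4],[0,0,-0.6],[0,0,-0.8],[0,0,-0.8],[0,0,-0.8],[0,0,-0.8],[0,0,-0.6],[0,0,0]],"delta_rot":[[0,0,0],[0,0,0],[0,0,0],[0,0,0],[0,0,0],[0,0,0],[0,0,0],[0,0,0],[0,0,0]]}'
python3 -m creep '{"slide":[[0,0.3,-0.3],[0,0.8,0],[0,0.8,0],[0,0.8,0],[0,0.8,0],[0,0.8,0],[0,0.8,0],[0,0.8,0],[0,0.8,0],[0,0.8,0],[0,0.8,0],[0,0.8,0],[0,0.4,0],[0,0,0],[0,0,0]],"delta_rot":[[0,0,0],[0,0,0],[0,0,0],[0,0,0],[0,0,0],[0,0,0],[0,0,0],[0,0,0],[0,0,0],[0,0,0],[0,0,0],[0,0,0],[0,0,0],[0,0,0],[0,0,0]]}'
python3 -c "
from h import *
for n in('side','top'): cv2.imwrite(f'pics/{n}8.png',env.get_image(n)[:,:,::-1])
a=cv2.imread('pics/side8.png');cv2.imwrite('pics/side8c.png',cv2.resize(a[200:360,220:400],None,fx=4,fy=3.7,interpolation=2))
a=cv2.imread('pics/top8.png');cv2.imwrite('pics/top8c.png',cv2.resize(a[190:290,170:410],None,fx=3.3,fy=3.3,interpolation=2))"
```

```text
time: 11.22
tool_pos: [0.5469, -0.0749, 0.084]
tool_rot: [180.0, -0.0, -0.0]
force: [-0.4, -0.2, -1.8]
opening: 0.015
time: 11.72
tool_pos: [0.5467, -0.0749, 0.0838]
tool_rot: [-180.0, -0.0, -0.0]
force: [-0.6, 0.1, 0.9]
opening: 0.0501
time: 12.47
tool_pos: [0.5484, -0.0748, 0.2134]
tool_rot: [179.9, -0.3, -0.0]
force: [0.4, 0.4, -0.3]
opening: 0.0499
time: 13.72
tool_pos: [0.5464, -0.312, 0.216]
tool_rot: [-180.0, 0.0, -0.0]
force: [0.5, 1.0, -0.6]
opening: 0.0501
```

View pics/side8c.png

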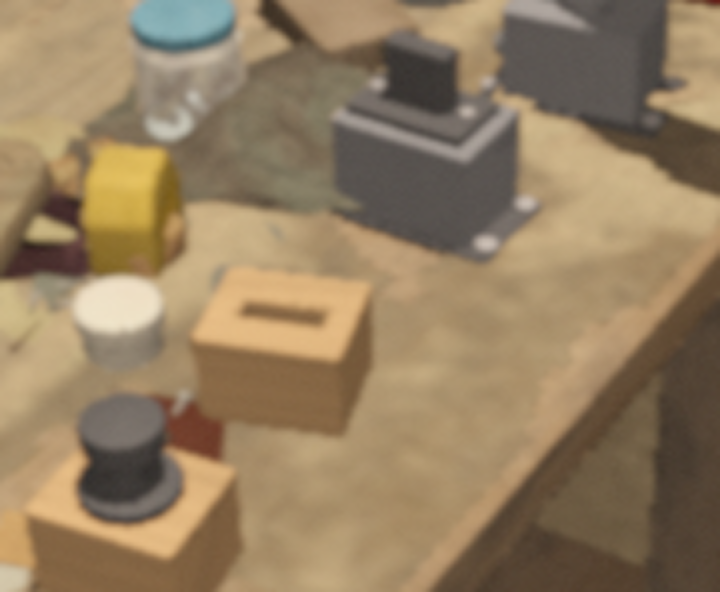

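View pics/top8c.png

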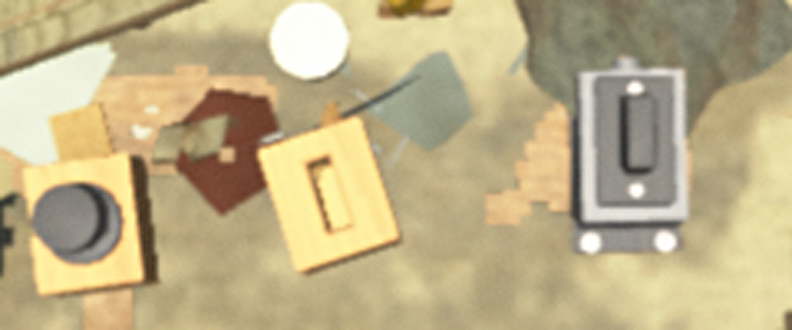

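```bash
python3 - <<'E'
from h import *
a=np.array([(635,88),(637,190)])/3.3+[170,190]-.35
b=np.array([(378,85),(467,112)])/[4,3.7]+[220,200]-.35
r=tri(a,b);print(r.round(4),r.mean(0).round(4))
env.hand_in()
E
```

```text
[[ 5.765e-01 -7.530e-02  7.970e-02  1.300e-03]
 [ 5.203e-01 -7.510e-02  8.070e-02  3.000e-04]] [ 0.5484 -0.0752  0.0802  0.0008]
the job is handed in; nothing more can be done
```

The tongue actuator is out of its block and pushed down into the flat-slot switch. I then let go, moved the arm clear, and handed the job in at about 14 s of the 38 s allowed.

**Fully home:** the TCP stopped at z = 0.0839 m, the height I had worked out for fully home. The force rose to about 16 N there, and I relieved it before opening the fingers.

**Collar height:** in the last pictures the collar sits level on the housing. Its screws measured z ≈ 0.080 m from two views, a rise of 10.5 mm over their height in the wooden block. I expected 12 mm, and the 1.5 mm gap is within the calibration error of about 2 mm.

**Pin actuator:** it still stands in its own block, and nothing fell or was knocked over.

**Not checked directly:**
- **Plunger travel:** I had no reading of it. The settled force readings did not show its roughly 5 N, so I judged the depth from the stop height and the pictures.
- **Side view over the slot:** before I lowered the actuator, this view disagreed with my estimate by about 2 mm. That was inside the slot's 5 to 6 mm clearance, and it went in with no side force. A side force of up to 9 N appeared only during the final press.

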